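# Swap the welded flange in the weld fixture for the next tacked one

### The job

Change the part in the blue weld fixture: stand the red-headed locking pin in the hole of the timber block and lay the hold-down plate flat on that block's two black strips, then set the welded flange upright in the green tray and the tacked flange down in the fixture's nest. Close the fixture again: plate over the dowel, flat on the flange with the tube up through its window, and the locking pin through the plate's other hole, fully home. Leave the tape measure, the magnet and the round-bar offcut where they are.

Things in the scene. Friction and masses are not known exactly. Their poses are not given: they have to be found in the camera images.
- weld_fixture: Fixed blue base, 100 (x) x 180 (y) x 20 mm; origin centre of underside, z up. Nest: bright disc at centre of top (z 20) amid 4 bevelled locators 9 mm high that leave a flange 2 mm play (5 at their tips). At y +62 mm a fixed round-nosed dowel, 16 mm thick, top at z 52. At y -62 mm the pin's hole, 16 mm wide, 18 deep. At start it holds, from below: welded flange, plate, pin.
- hold_down_plate: Loose aluminium plate, 60 (x) x 160 (y) x 12 mm, 0.27 kg; origin centre of underside, z up. Centre window 44 mm wide; holes 20 mm wide at y +62 and -62 mm; alike both ways round. Grip across the 60 mm width at its middle. In the fixture it lies on the flange, parallel to the base, underside 30 mm above the fixture's origin, the dowel in one hole, the pin in the other.
- locking_pin: Loose upright pin, 0.06 kg. Origin on its axis at the underside of a dark collar 28 mm wide, 4 thick; z up. Above the collar a red ribbed grip 22 mm thick, from 4 to 34 mm over the origin; below it a steel shank 12 mm thick, 36 long, its last 7 mm tapered to 5. Fully home: collar on the plate, origin 42 mm above the fixture's origin.
- welded_flange: Loose finished part, 0.4 kg: steel disc 72 mm wide, 10 thick, with an upright tube 28 mm thick, 38 tall at its centre; full dark weld bead and brown-blue heat tint round the tube's foot. Origin centre of the disc's underside, z up. At the start in the fixture's nest, under the plate, its tube up through the window. Grip it by the tube.
- tacked_flange: Loose next part, 0.4 kg, same sizes and origin as the welded flange, but bare bright steel with only four small tacks at the tube's foot. Starts standing on the bench, tube up. Its seat is the fixture's nest, underside 20 mm above the fixture's origin; its yaw does not matter. Grip it by the tube.
- timber_block: Fixed brown timber block, 80 (x) x 210 (y) x 38 mm; origin centre of underside, z up. At y +88 mm the parking hole for the pin, 16 mm wide, 36 deep, bevelled; the pin stands in it with its collar on the wood, origin 38 mm above the block's. The plate's place is flat on top, centred at y -20 mm, lengthwise along y, its ends on two thin black rubber strips.
- green_tray: Fixed green steel tray, 110 x 110 mm outside, walls 3 mm thick and 20 high, floor 3 thick; origin centre of underside, z up. The welded flange goes to its middle.
- tape_measure: Bystander: yellow tape measure, 36 x 76 x 64 mm, on the left; origin centre of underside.
- weld_magnet: Bystander: small red arrow-shaped welding magnet, 42 x 54 x 17 mm, on the far side of the work; origin centre of underside.
- bar_offcut: Bystander: short dark steel round-bar offcut, solid, 31 mm wide, 35 tall, standing beside the fixed stainless box (walls 140 mm high; on its near wall a lock clamp rises to 290 mm: keep the hand clear); origin centre of underside.
Things that resemble listed ones, but are neither listed nor needed, are in the scene too. There is more than one size of the locking_pin; the job needs the smaller.

How it is judged:
On the way, in this order (a step that is already met when the one before it is completed fails the run):
1. the locking pin stands in the hole of the timber block, let go (x of locking_pin in the frame of timber_block between -0.006 and 0.006 m and y of locking_pin in the frame of timber_block between 0.082 and 0.094 m and z of locking_pin in the frame of timber_block between 0.034 and 0.042 m and angle between locking_pin's own z axis and vertical below 0.2 rad and contact force between the fingers and locking_pin below 0.1 N), for 0.2 s.
2. the hold-down plate lies flat on its place on the timber block, let go, the pin still in its hole (x of hold_down_plate in the frame of timber_block between -0.015 and 0.015 m and y of hold_down_plate in the frame of timber_block between -0.035 and -0.005 m and z of hold_down_plate in the frame of timber_block between 0.034 and 0.042 m and angle between hold_down_plate's own z axis and vertical below 0.06 rad and angle between the y axis of hold_down_plate and the y axis of timber_block, either way round below 0.25 rad and contact force between the fingers and hold_down_plate below 0.1 N and x of locking_pin in the frame of timber_block between -0.006 and 0.006 m and y of locking_pin in the frame of timber_block between 0.082 and 0.094 m and z of locking_pin in the frame of timber_block between 0.034 and 0.042 m and angle between locking_pin's own z axis and vertical below 0.2 rad), for 0.2 s.
3. the welded flange stands in the green tray, let go, pin and plate still on the timber block (x of welded_flange in the frame of green_tray between -0.018 and 0.018 m and y of welded_flange in the frame of green_tray between -0.018 and 0.018 m and z of welded_flange in the frame of green_tray between -0.001 and 0.007 m and angle between each of welded_flange, hold_down_plate's own z axis and vertical below 0.06 rad and contact force between the fingers and welded_flange below 0.1 N and x of hold_down_plate in the frame of timber_block between -0.015 and 0.015 m and y of hold_down_plate in the frame of timber_block between -0.035 and -0.005 m and z of hold_down_plate in the frame of timber_block between 0.034 and 0.042 m and angle between the y axis of hold_down_plate and the y axis of timber_block, either way round below 0.25 rad and x of locking_pin in the frame of timber_block between -0.006 and 0.006 m and y of locking_pin in the frame of timber_block between 0.082 and 0.094 m and z of locking_pin in the frame of timber_block between 0.034 and 0.042 m and angle between locking_pin's own z axis and vertical below 0.2 rad), for 0.2 s.
4. the tacked flange sits down in the fixture's nest, let go, pin and plate still on the timber block (x of tacked_flange in the frame of weld_fixture between -0.005 and 0.005 m and y of tacked_flange in the frame of weld_fixture between -0.005 and 0.005 m and z of tacked_flange in the frame of weld_fixture between 0.017 and 0.023 m and angle between tacked_flange's own z axis and vertical below 0.05 rad and contact force between the fingers and tacked_flange below 0.1 N and x of hold_down_plate in the frame of timber_block between -0.015 and 0.015 m and y of hold_down_plate in the frame of timber_block between -0.035 and -0.005 m and z of hold_down_plate in the frame of timber_block between 0.034 and 0.042 m and angle between hold_down_plate's own z axis and vertical below 0.06 rad and angle between the y axis of hold_down_plate and the y axis of timber_block, either way round below 0.25 rad and x of locking_pin in the frame of timber_block between -0.006 and 0.006 m and y of locking_pin in the frame of timber_block between 0.082 and 0.094 m and z of locking_pin in the frame of timber_block between 0.034 and 0.042 m and angle between locking_pin's own z axis and vertical below 0.2 rad), for 0.2 s.
5. the hold-down plate lies flat on the tacked flange, over the dowel, let go, the pin still on the timber block (x of hold_down_plate in the frame of weld_fixture between -0.006 and 0.006 m and y of hold_down_plate in the frame of weld_fixture between -0.006 and 0.006 m and z of hold_down_plate in the frame of weld_fixture between 0.027 and 0.033 m and angle between each of hold_down_plate, tacked_flange's own z axis and vertical below 0.05 rad and contact force between the fingers and hold_down_plate below 0.1 N and x of tacked_flange in the frame of weld_fixture between -0.005 and 0.005 m and y of tacked_flange in the frame of weld_fixture between -0.005 and 0.005 m and z of tacked_flange in the frame of weld_fixture between 0.017 and 0.023 m and x of locking_pin in the frame of timber_block between -0.006 and 0.006 m and y of locking_pin in the frame of timber_block between 0.082 and 0.094 m and z of locking_pin in the frame of timber_block between 0.034 and 0.042 m and angle between locking_pin's own z axis and vertical below 0.2 rad), for 0.2 s.
At the end, for the whole second after the job is handed in: Welded flange upright in the green tray (18 mm each way from its middle), tacked flange seated in the nest (5 mm), plate flat on it over the dowel (6 mm, height 3 mm), pin through the plate, collar home (6 mm, height 4 mm), all at rest (x of welded_flange in the frame of green_tray between -0.018 and 0.018 m and y of welded_flange in the frame of green_tray between -0.018 and 0.018 m and z of welded_flange in the frame of green_tray between -0.001 and 0.007 m and angle between welded_flange's own z axis and vertical below 0.06 rad and x of tacked_flange in the frame of weld_fixture between -0.005 and 0.005 m and y of tacked_flange in the frame of weld_fixture between -0.005 and 0.005 m and z of tacked_flange in the frame of weld_fixture between 0.017 and 0.023 m and angle between each of tacked_flange, hold_down_plate's own z axis and vertical below 0.05 rad and x of hold_down_plate in the frame of weld_fixture between -0.006 and 0.006 m and y of hold_down_plate in the frame of weld_fixture between -0.006 and 0.006 m and z of hold_down_plate in the frame of weld_fixture between 0.027 and 0.033 m and x of locking_pin in the frame of weld_fixture between -0.006 and 0.006 m and y of locking_pin in the frame of weld_fixture between -0.068 and -0.056 m and z of locking_pin in the frame of weld_fixture between 0.038 and 0.046 m and angle between locking_pin's own z axis and vertical below 0.15 rad and linear speed of each of locking_pin, hold_down_plate, welded_flange, tacked_flange below 0.02 m/s); the robot touches nothing.
It fails at once if a bystander (tape measure, magnet or bar offcut) is pushed more than 20 mm or knocked over (distance of any of tape_measure, weld_magnet, bar_offcut from where it was at the start of the episode above 0.02 m or angle between any of tape_measure, weld_magnet, bar_offcut's own z axis and vertical above 0.5 rad).
It fails at once if a flange is tipped over (angle between any of welded_flange, tacked_flange's own z axis and vertical above 0.7 rad).
It also fails if it takes over 112 s, if anything falls off the work surface, if the arm or the gripper's body presses on something with over 40 N, if the wrist force passes 120 N, or if a joint passes its speed limit or range.

### The arm

A 6-joint arm with a two-finger parallel gripper is mounted at the origin on a cart in front of the work surface, level with it; the furniture and walls round the work are solid. World frame = base frame: x ahead of the robot, y to its left, z up, the work surface at z = 0. Lengths are in m, angles in rad, forces in N, time in s.
With the tool pointing down it reaches from about 0.3 to 0.825 m from the base axis. Payload 5.4 kg.
Tool frame: the origin (TCP) lies at the very end of the fingers, on their centre line; the grasp point (between the pads) lies 19 mm behind it; z points along the fingers, y is the line along which they close (so a half turn about z gives the same grasp; the last joint's range is limited). The gripper opens to 92 mm and grips with 3 to 60 N. Pads are 20 mm wide; open, the fingers measure 128 mm over their backs; the gripper's body (75 mm by 189 mm) begins 69 mm behind the grasp point.
Start: joints at [1.048, 0.158, 1.597, -0, 1.386, -0.21], TCP at [0.177, 0.547, 0.215] pointing down, gripper open.
Joint ranges: [-2.91, 2.91], [-0.94, 2.29], [0.18, 2.7], [-1.29, 4.43], [0.17, 2.64], [-3, 3]. Speed limits (rad/s): [2.57, 2.57, 3.14, 3.14, 3.14, 3.14].

### API

Orientations are given as a rotation vector (axis times angle).
In Python, from workcell import bot gives the robot as it stands. Calls block until the motion is done:
- bot.goto(position, orientation): joint-space move of the TCP to a pose.
- bot.line_to(position, rot=None, max_speed=0.15): straight line of the TCP; rot=None keeps the orientation; max_speed is the mean speed in m/s.
- bot.set_joints(angles): joint-space move.
- bot.set_gripper(opening, newtons=None): opening from 0.0 (shut) to 1.0 (fully open); newtons is the grip in N (None keeps the last); returns when the fingers have stopped.
- bot.hold(seconds).
- bot.inverse_kinematics(position, orientation): joint angles nearest the present ones, or None.
- bot.read_camera(name): name is "scene" or "top"; returns a dict with "pixels" (400x640x3 uint8, blue, green, red), "fx", "fy", "cx", "cy" (pixels), "R" (3x3) and "t" (3): a world point X has camera coordinates R X + t. Camera axes: x right, y down, z forward; pixel columns grow to the right and rows downward; lengths in m; the calibration is good to about 2 mm. A picture is of the moment at which its call begins. There is no depth.
A pose or a line that the arm cannot do raises bot.MotionError and nothing moves.
- bot.job_done(): hands the job in; it is judged then, once.
Readings, each from a call of its own:
- bot.current_clock(): time.
- bot.current_joints(): joint angles.
- bot.current_joint_vel(): joint speeds.
- bot.current_effort(): joint torques, N m.
- bot.current_ee_pos(): TCP position.
- bot.current_tool_rot(): TCP orientation.
- bot.current_contact_force(): force on the tool from outside, world axes, zero at the start.
- bot.current_ft_torque(): the same for the moment, N m.
- bot.current_opening(): opening from 0.0 (shut) to 1.0 (fully open).
- bot.current_grip_force(): force on a finger pad.
Only numpy, scipy, OpenCV 4.12 (cv2) and the standard library are available. Lean on these libraries where they do the work, as an engineer would, in place of code of your own. Each camera call takes 0.05 s, during which the arm holds its last target. There are 200 camera calls.

## Working session

There is one attempt and no reset: what is moved stays moved. The work goes in short steps, each a Python script; the robot and the scene stay as the last script left them, time stands still between calls to the robot, and variables do not carry over. Pictures are saved under pics/ and viewed, at most 16 in all, crops included, and the job is handed in when it is done.

```bash
ls; mkdir -p pics
python3 - <<'E'
from workcell import bot
import cv2,numpy as np
for n in("scene","top"):
    c=bot.read_camera(n); cv2.imwrite(f"pics/{n}0.png",c["pixels"])
    print(n,c["fx"],c["fy"],c["cx"],c["cy"],np.round(c["R"],4).tolist(),np.round(c["t"],4).tolist(), (-np.array(c["R"]).T@c["t"]).round(3))
print(bot.current_clock(),bot.current_tool_rot())
E
```

```text
pics
scene 366.9035128089908 366.9035128089908 323.0225534154278 195.55786672291734 [[0.7161, -0.698, -0.0077], [-0.4057, -0.4071, -0.8184], [0.5681, 0.5891, -0.5747]] [-0.3707, 0.2441, 0.5999] [ 0.024 -0.513  0.542]
top 397.09834445696885 397.09834445696885 322.67389659087956 194.59351463527747 [[0.0006, -1.0, 0.0043], [-0.9841, -0.0014, -0.1774], [0.1774, -0.0041, -0.9841]] [-0.0253, 0.511, 0.9583] [ 0.333 -0.021  1.034]
0.1 [-4.89237268e-01 -3.10265940e+00  2.43550181e-03]
```

View pics/top0.png

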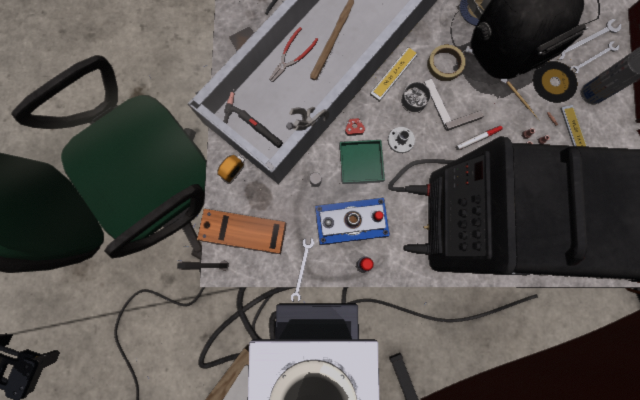

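View pics/scene0.png

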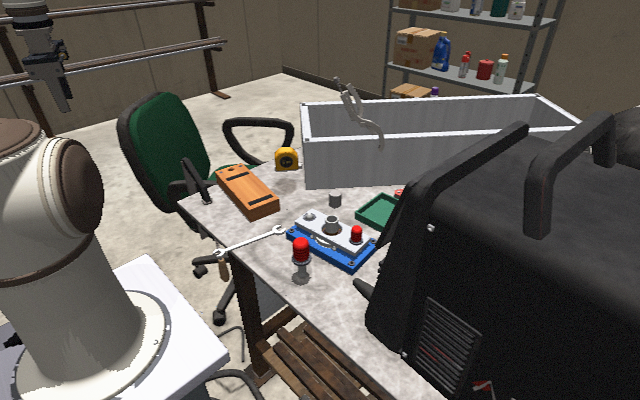

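Top view: candidates for the pin are the red head in the fixture (378,216) and a larger loose red one on the bench (366,265). The flanges are the one under the plate (353,219) and the loose one at (401,139). The block is at (241,231) with its hole end to the left, the tray at (362,162), and the offcut at (316,180). I choose the pin in the fixture and the loose flange at (401,139), and check both close up.

Run:
```python
import cv2,numpy as np
t=cv2.imread("pics/top0.png")
cv2.imwrite("pics/c1.png",cv2.resize(t[120:280,300:430],None,fx=3.7,fy=3.7,interpolation=cv2.INTER_CUBIC))
a=cv2.resize(t[200:260,190:295],None,fx=6,fy=6,interpolation=cv2.INTER_CUBIC)
s=cv2.imread("pics/scene0.png")
cv2.imwrite("pics/c2.png",a)
cv2.imwrite("pics/c3.png",cv2.resize(s[155:285,205:415],None,fx=3.8,fy=3.8,interpolation=cv2.INTER_CUBIC))
```

```text
(no output)
```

View pics/c1.png

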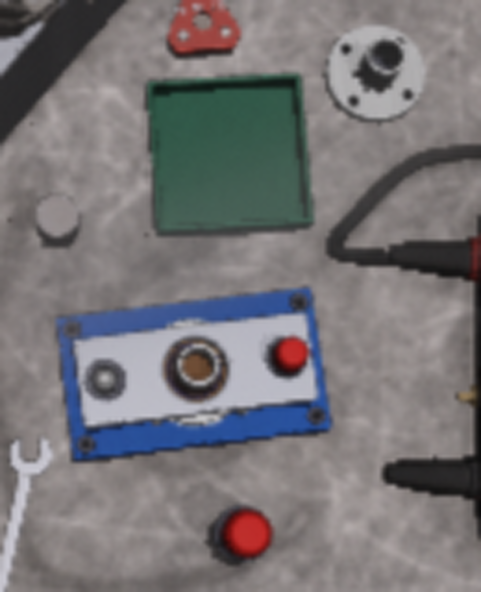

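View pics/c2.png

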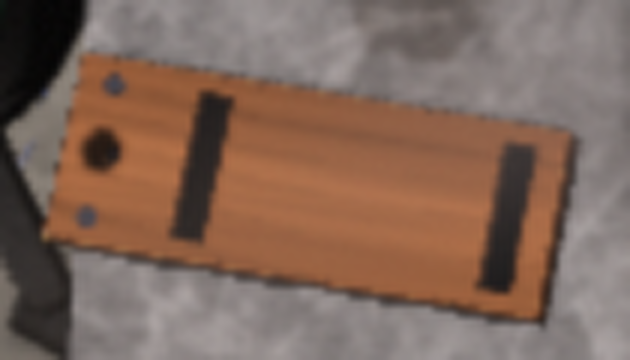

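View pics/c3.png

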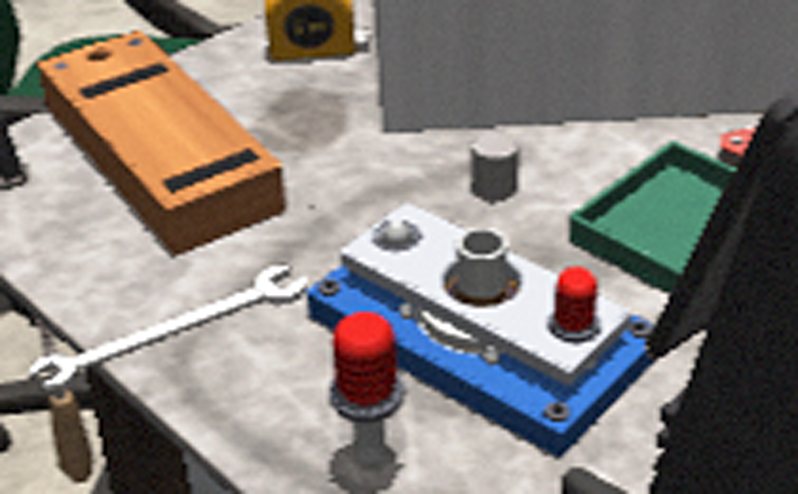

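The crops confirm the choice: the smaller pin is in the fixture, the larger one is loose on the bench at top px (366,265). The loose flange at (401,139) is bright with tacks only, so it is the tacked one, and the block's hole is at top px (207,225). Next I measure.

```bash
cat > h.py <<'E'
import numpy as np,cv2
from scipy.optimize import least_squares
from scipy.spatial.transform import Rotation as Ro
from workcell import bot
def ray(c,px,z):
    R=np.array(c["R"]);o=-R.T@c["t"]
    d=R.T@np.array([(px[0]-c["cx"])/c["fx"],(px[1]-c["cy"])/c["fy"],1]);return o+d*(z-o[2])/d[2]
def proj(c,X):
    p=np.array(c["R"])@X+c["t"];return np.array([c["fx"]*p[0]/p[2]+c["cx"],c["fy"]*p[1]/p[2]+c["cy"]])
def w(f,p,z=0): # frame f=(x,y,yaw), local point
    x,y,a=f;return np.array([x+p[0]*np.cos(a)-p[1]*np.sin(a),y+p[0]*np.sin(a)+p[1]*np.cos(a),z])
def fit(obs,g): # obs: (cam, px, local xyz)
    fn=lambda f:np.concatenate([proj(c,w(f,l[:2],l[2]))-px for c,px,l in obs])
    r=least_squares(fn,g,loss="soft_l1");return r.x,np.round(r.fun.reshape(-1,2),1)
E
python3 - <<'E'
from h import *
T=bot.read_camera("top");S=bot.read_camera("scene")
c1=lambda u,v:(300+(u+.5)/3.7-.5,120+(v+.5)/3.7-.5)
c2=lambda u,v:(190+(u+.5)/6-.5,200+(v+.5)/6-.5)
c3=lambda u,v:(205+(u+.5)/3.8-.5,155+(v+.5)/3.8-.5)
print("tube weld",ray(T,c1(198,368),.068),"plate corners",[ray(T,c1(*p),.042)[:2].round(4).tolist() for p in((75,338),(305,313),(317,400),(87,427))])
print("fix",[ray(T,c1(*p),.02)[:2].round(4).tolist() for p in((57,317),(311,287),(331,430),(73,460))])
F=[(T,c1(57,317),(.05,.09,.02)),(T,c1(311,287),(.05,-.09,.02)),(T,c1(331,430),(-.05,-.09,.02)),(T,c1(73,460),(-.05,.09,.02)),
(T,c1(107,378),(0,.062,.052)),(T,c1(291,353),(0,-.062,.076)),(T,c1(198,368),(0,0,.068)),
(S,c3(310,290),(-.05,.09,.02)),(S,c3(560,432),(-.05,-.09,.02)),(S,c3(397,218),(0,.062,.052)),(S,c3(576,275),(0,-.062,.076)),(S,c3(483,242),(0,0,.068))]
print(fit(F,[.3,-.08,0]))
for n,cam in(("T",T),("S",S)): print(n,fit([o for o in F if o[0] is cam],[.3,-.08,0])[0])
print("pin",ray(T,c1(291,353),.076),ray(S,c3(576,275),.076))
print("dowel",ray(T,c1(107,378),.052),ray(S,c3(397,218),.052))
B=[(T,c2(83,55),(.04,.105,.038)),(T,c2(577,132),(.04,-.105,.038)),(T,c2(545,318),(-.04,-.105,.038)),(T,c2(45,238),(-.04,.105,.038)),(T,c2(101,149),(0,.088,.038)),
(S,c3(40,83),(-.04,.105,.038)),(S,c3(143,32),(.04,.105,.038)),(S,c3(285,170),(.04,-.105,.038)),(S,c3(166,212),(-.04,-.105,.038)),(S,c3(99,56),(0,.088,.038))]
print(fit(B,[.3,.2,0]))
for n,cam in(("T",T),("S",S)): print(n,fit([o for o in B if o[0] is cam],[.3,.2,0])[0])
print("strips",ray(T,c2(202,167),.038),ray(T,c2(506,217),.038))
print("hole",ray(T,c2(101,149),.038),ray(S,c3(99,56),.038))
print("tray",[ray(T,c1(*p),.02)[:2].round(4).tolist() for p in((147,80),(301,75),(313,225),(157,234))])
print("tacked",ray(T,c1(386,55),.048),ray(T,c1(375,72),.010))
print("offcut",ray(T,c1(57,213),.035),"big pin",ray(T,c1(248,531),.09),ray(S,c3(364,325),.09))
E
```

```text
tube weld [ 0.44628852 -0.09923515  0.068     ] plate corners [[0.4698, -0.0178], [0.4872, -0.175], [0.4277, -0.1816], [0.4093, -0.026]]
fix [[0.4876, -0.0052], [0.5091, -0.1831], [0.4091, -0.1942], [0.3884, -0.0166]]
(array([ 0.44806151, -0.09880671,  0.11305114]), array([[-0.6, -0. ],
       [-0.2,  0.4],
       [-0.1,  0.2],
       [-0.6,  0.1],
       [-0.9,  0.1],
       [ 0.2,  0.1],
       [-0.2, -0.7],
       [-0.9, -0.4],
       [ 0.7,  0.5],
       [ 0.5,  0.9],
       [ 0.7,  0.5],
       [ 0.3, -0. ]]))
T [ 0.44820124 -0.09963326  0.11652645]
S [ 0.44837538 -0.09759829  0.10958788]
pin [ 0.45531843 -0.1598133   0.076     ] [ 0.45511974 -0.15845134  0.076     ]
dowel [ 0.44135665 -0.03938395  0.052     ] [ 0.44255304 -0.03403779  0.052     ]
(array([ 0.41967674,  0.17829196, -0.16276632]), array([[ 0.5, -0.2],
       [-0.1,  0.5],
       [-0.5,  1.2],
       [-0. ,  0.7],
       [ 0.7,  0.8],
       [-0.6, -5.6],
       [ 0.1, -1. ],
       [ 0.4, -1.3],
       [ 0.8, -0.5],
       [ 0.6, -0.3]]))
T [ 0.4212909   0.17864198 -0.15561807]
S [ 0.41657932  0.17518798 -0.16864542]
strips [0.42846704 0.22452403 0.038     ] [0.40773764 0.0970388  0.038     ]
hole [0.43596564 0.26708927 0.038     ] [0.43184933 0.26469476 0.038     ]
tray [[0.6599, -0.0692], [0.6639, -0.18], [0.5535, -0.1857], [0.5468, -0.0755]]
tacked [ 0.66947435 -0.23567824  0.048     ] [ 0.66951771 -0.23550038  0.01      ]
offcut [ 0.55850756 -0.00512473  0.035     ] big pin [ 0.3399895  -0.12777526  0.09      ] [ 0.34189217 -0.12210433  0.09      ]
```

Reprojection residuals are under 1 px, apart from one badly picked corner of the block. The corner spacings match the stated sizes: fixture 0.179 × 0.101, plate 0.158 × 0.060, tray 0.111. Next I move the pin.

```bash
cat >> h.py <<'E'
FX=np.array([.4480,-.0990,.1145]); BL=np.array([.4205,.1783,-.158]); TRAY=np.array([.606,-.1276]); TACK=np.array([.6695,-.2356])
OP=lambda mm:mm/92.
def rv(a): # tool down, closing along azimuth a
    s,c=np.sin(a),np.cos(a);return Ro.from_matrix(np.array([[-s,c,0],[c,s,0],[0,0,-1]])).as_rotvec()
def az(a,p): # half-turn choice by |q6|
    qs=[(abs(q[5]),b) for b in(a,a+np.pi) if (q:=bot.inverse_kinematics(p,rv(b))) is not None]
    return min(qs)[1]
def over(x,y,a,z): bot.goto([x,y,z],rv(a))
def down(x,y,z,lim=12,fine=.012,v=.08):
    """line to z+fine, then small steps; stop if upward push > lim"""
    p=bot.current_ee_pos(); bot.line_to([x,y,z+fine],max_speed=v); f0=np.array(bot.current_contact_force())
    zz=z+fine
    while zz>z+1e-6:
        zz=max(z,zz-.003); bot.line_to([x,y,zz],max_speed=.04)
        f=np.array(bot.current_contact_force())-f0
        if np.linalg.norm(f)>lim: print("contact",zz-z,f.round(1)); return False
    print("down dF",f.round(1),"t",bot.current_clock()); return True
def up(z,v=.2):
    p=bot.current_ee_pos(); bot.line_to([p[0],p[1],z],max_speed=v)
def st(): print("t",bot.current_clock(),"open mm",round(bot.current_opening()*92,1),"grip",bot.current_grip_force(),"F",np.round(bot.current_contact_force(),1),np.round(bot.current_ee_pos(),4))
def snap(n,cam,box,k):
    c=bot.read_camera(cam);x0,y0,x1,y1=box
    cv2.imwrite(n,cv2.resize(c["pixels"][y0:y1,x0:x1],None,fx=k,fy=k,interpolation=cv2.INTER_CUBIC))
E
python3 - <<'E'
from h import *
x,y,_=w(FX,(0,-.061)); a=az(FX[2],[x,y,.2]); print("pin",x,y,a)
over(x,y,a,.16); print(np.round(bot.current_joints(),2)); bot.set_gripper(OP(55)); 
if down(x,y,.050):
    bot.set_gripper(0.0,25); st()
    up(.13); st()
    snap("pics/p1.png","scene",(290,120,420,250),4)
E
```

```text
pin 0.4549692485774109 -0.1596005740423823 0.1145
[-0.59 -0.04  1.91  0.    1.27 -0.7 ]
down dF [ 0.4 -0.5 -0.6] t 5.9583
t 6.5583 open mm 21.2 grip 25.000028908252716 F [0.1 0.3 0.1] [ 0.455  -0.1596  0.0501]
t 7.1083 open mm 21.3 grip 24.999870657920837 F [-1.2  0.6 -1.1] [ 0.4546 -0.1594  0.1293]
```

View pics/p1.png

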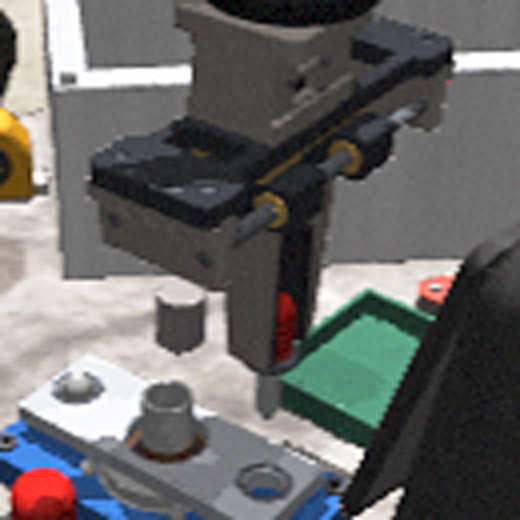

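The pin is held straight in the fingers (crop px 285,330), its tip at about (265,415), and the plate is undisturbed. Now I put it in the block's hole.

Run:
```python
from h import *
x,y,_=w(BL,(0,.088)); a=az(BL[2],[x,y,.2]); print("hole",x,y,a)
bot.line_to([.4550,-.1596,.15]); over(x,y,a,.13); print(np.round(bot.current_joints(),2)); st()
ok=down(x,y,.0475,lim=6,fine=.040); st()
snap("pics/p2.png","scene",(205,80,335,210),4)
```

```text
hole 0.43434622225601915 0.265203867170782 -0.158
[ 0.31  0.07  1.87 -0.    1.2   0.47]
t 9.0083 open mm 21.3 grip 24.99980717897415 F [ 0.3 -0.1 -0.8] [0.4347 0.2645 0.1298]
contact 0.006999999999999965 [ 1.7  5.6 -1.4]
t 12.4417 open mm 21.1 grip 24.99991089105606 F [ 2.4  5.8 -1.9] [0.4347 0.2656 0.0544]
```

View pics/p2.png

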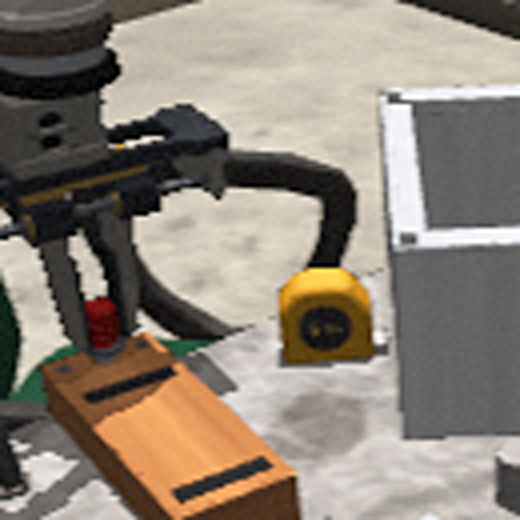

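The pin is in the hole with 7 mm left to go. The wall pushes the tool in +y, so I shift 2 mm that way and finish.

Run:
```python
from h import *
p=np.array(bot.current_ee_pos()); x,y,_=w(BL,(0,.088)); x+=.0007; y+=.0018
bot.line_to([x,y,.0545],max_speed=.03); st()
down(x,y,.0475,lim=8,fine=.006); st()
bot.set_gripper(OP(50)); st(); open("pinpark.txt","w").write(f"{x} {y}")
up(.16); snap("pics/p3.png","scene",(205,130,335,230),4)
```

```text
t 12.7417 open mm 21.6 grip 24.999788403511047 F [ 0.4  1.7 -0.5] [0.4345 0.2664 0.054 ]
down dF [ 1.2  0.3 -0.2] t 13.4917
t 13.4917 open mm 21.6 grip 24.999902844429016 F [ 0.4  0.2 -1. ] [0.4348 0.2669 0.0472]
t 14.0833 open mm 50.1 grip 0.0 F [0.1 0.7 0.1] [0.4351 0.267  0.0475]
```

View pics/p3.png

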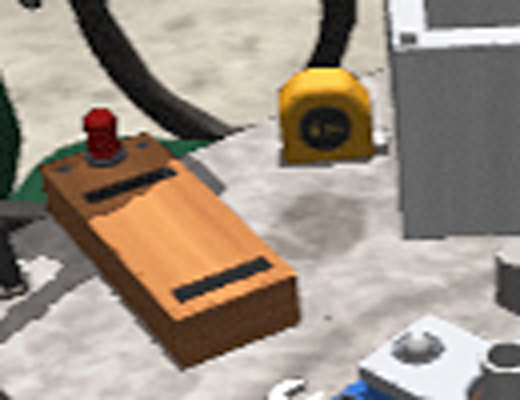

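The pin stands in the block, collar on the wood (crop px 103,155). Next the plate.

```bash
sed -i 's/^FX=.*BL=np.array(\[.4205,.1783/FX=np.array([.4480,-.0990,.1145]); BL=np.array([.4207,.1795/' h.py
python3 - <<'E'
from h import *
x,y=FX[:2]; a=az(FX[2],[x,y,.2])
over(x,y,a,.16); bot.set_gripper(OP(80))
if down(x,y,.0325):
    bot.set_gripper(0.0,50); st()
    bot.line_to([x,y,.045],max_speed=.05); st()
    bot.line_to([x,y,.145],max_speed=.1); st()
    snap("pics/p4.png","scene",(270,100,420,250),4)
E
```

```text
down dF [-1.4  0.3 -1.6] t 19.4167
t 19.8583 open mm 59.4 grip 49.98472988605499 F [-0.4  0.1  0.1] [ 0.4481 -0.099   0.0326]
t 20.2583 open mm 59.3 grip 49.98592972755432 F [ 0.2  0.3 -3.6] [ 0.4482 -0.0991  0.0453]
t 21.4083 open mm 59.5 grip 49.9859082698822 F [ 0.4  0.2 -2.7] [ 0.4474 -0.0987  0.1442]
```

View pics/p4.png

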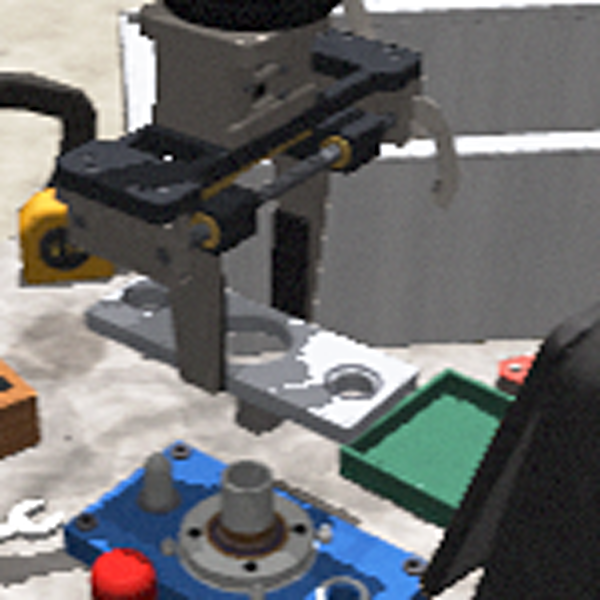

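The plate hangs level in the fingers and the welded flange stayed in the nest (crop px 247,540). I lay the plate on the block, then take the welded flange.

Run:
```python
from h import *
x,y,_=w(BL,(0,-.020)); a=az(BL[2],[x,y,.2]); print(x,y,a)
over(x,y,a,.14); 
print(down(x,y,.0410,lim=5)); st(); bot.set_gripper(OP(78)); st()
p=bot.current_ee_pos(); open("plpark.txt","w").write(f"{x} {y} {p[2]}")
up(.16)
x,y=FX[:2]; a=az(FX[2],[x,y,.2])
over(x,y,a,.16); bot.set_gripper(OP(60))
snap("pics/p5.png","scene",(205,140,405,280),4)
if down(x,y,.040): 
    bot.set_gripper(0.0,40); st()
    up(.06,.05); st()
```

```text
0.4175531313054502 0.15974912109754955 -0.158
down dF [-0.2 -0.6 -0.2] t 24.7167
True
t 24.7167 open mm 59.6 grip 49.98588681221008 F [-0.2 -0.7 -2.9] [0.4174 0.1597 0.0408]
t 25.1833 open mm 77.9 grip 0.0 F [-0.4  0.  -0.2] [0.4178 0.1598 0.0412]
down dF [0.5 0.4 0.7] t 29.95
t 30.5417 open mm 27.2 grip 40.000006556510925 F [ 0.1 -0.8  1.3] [ 0.4481 -0.099   0.0401]
t 31.0917 open mm 27.2 grip 39.99897837638855 F [-0.5  0.2 -3.1] [ 0.4481 -0.0991  0.0602]
```

View pics/p5.png

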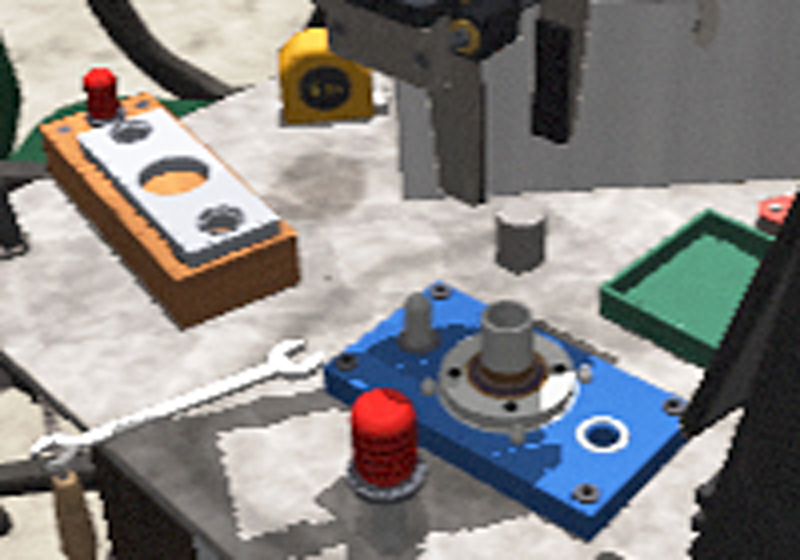

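The plate lies flat on the block (crop px 180,180) and the flange is held. Next it goes in the tray, then I grasp the tacked flange.

Run:
```python
from h import *
up(.14); x,y=TRAY; a=az(.05,[x,y,.2]); over(x,y,a,.14)
print(down(x,y,.0235,lim=6)); st(); bot.set_gripper(OP(55)); st(); up(.14)
x,y=TACK; a=az(-.3,[x,y,.2]); over(x,y,a,.14); print(a,np.round(bot.current_joints(),2)); st()
if down(x,y,.020,lim=8):
    bot.set_gripper(0.0,40); st(); up(.04,.05); st()
    snap("pics/p6.png","top",(310,90,470,230),4)
```

```text
down dF [0.7 1.7 0.3] t 34.7833
True
t 34.7833 open mm 27.3 grip 39.998998045921326 F [-0.   0.5 -3.2] [ 0.6059 -0.1275  0.0233]
t 35.3583 open mm 54.9 grip 0.0 F [ 0.  -0.4 -0.5] [ 0.6061 -0.1277  0.0236]
-0.3 [-0.51  0.56  1.24  0.    1.34 -0.21]
t 36.6583 open mm 55.0 grip 0.0 F [0.7 0.6 0.1] [ 0.6684 -0.2352  0.1374]
down dF [ 0.6 -0.3  1. ] t 39.1583
t 39.6917 open mm 27.5 grip 40.000208616256714 F [-1.1  0.7  1.6] [ 0.6693 -0.2355  0.0201]
t 40.2417 open mm 27.2 grip 39.99776065349579 F [ 0.5 -0.5 -4. ] [ 0.6694 -0.2356  0.0403]
```

View pics/p6.png

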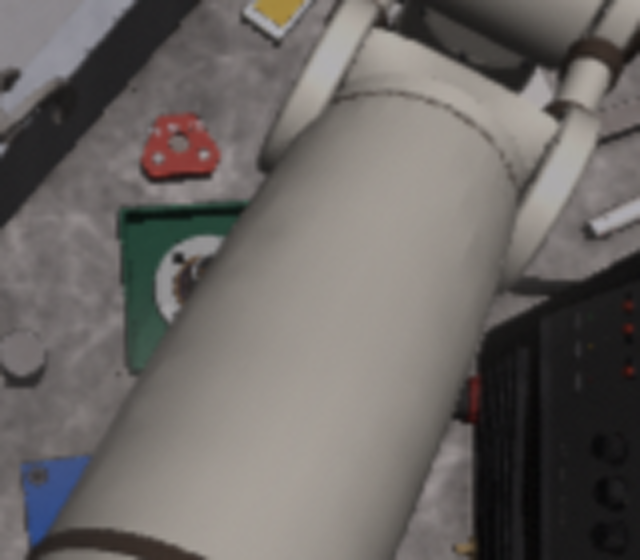

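The tacked flange is held and the welded one stands in the tray (crop px 190,285). Now into the nest, guarded.

Run:
```python
from h import *
up(.15); x,y=FX[:2]; a=az(FX[2],[x,y,.2]); over(x,y,a,.15)
print(down(x,y,.0408,lim=6,fine=.018)); st()
snap("pics/p7.png","scene",(280,190,400,280),5)
```

```text
down dF [-0.2  1.2 -1. ] t 44.8
True
t 44.8 open mm 27.4 grip 39.997522830963135 F [-0.2  0.6 -4.5] [ 0.4478 -0.0989  0.0406]
```

View pics/p7.png

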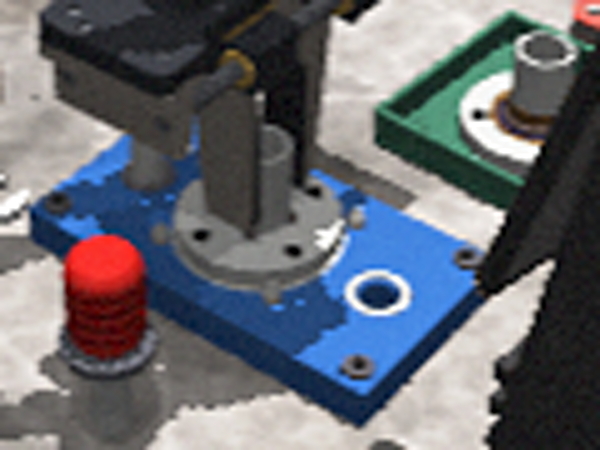

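The flange sits down between the locators (crop px 260,235) with no side force. I release it and fetch the plate.

Run:
```python
from h import *
bot.set_gripper(OP(55)); st(); up(.15)
x,y,z=map(float,open("plpark.txt").read().split()); a=az(BL[2],[x,y,.2]); over(x,y,a,.16); bot.set_gripper(OP(80))
if down(x,y,.0408):
    bot.set_gripper(0.0,50); st(); bot.line_to([x,y,.14],max_speed=.1); st()
    x,y=FX[:2]; a=az(FX[2],[x,y,.2]); over(x,y,a,.14)
    print(down(x,y,.0335,lim=6,fine=.045)); st()
    snap("pics/p8.png","scene",(270,180,410,280),5)
```

```text
t 45.425 open mm 54.9 grip 0.0 F [ 0.5 -0.1  0.2] [ 0.4481 -0.099   0.0409]
down dF [-0.6  0.6 -0.6] t 50.175
t 50.6167 open mm 59.4 grip 49.98956501483917 F [-1.  -0.1  0.8] [0.4176 0.1598 0.0409]
t 51.7583 open mm 59.3 grip 49.987818002700806 F [ 0.3 -1.  -4.3] [0.4169 0.1597 0.1392]
down dF [ 1.1 -0.1  0.2] t 57.4417
True
t 57.4417 open mm 59.3 grip 49.98771250247955 F [ 0.5 -0.3 -2.7] [ 0.4478 -0.0989  0.0333]
```

View pics/p8.png

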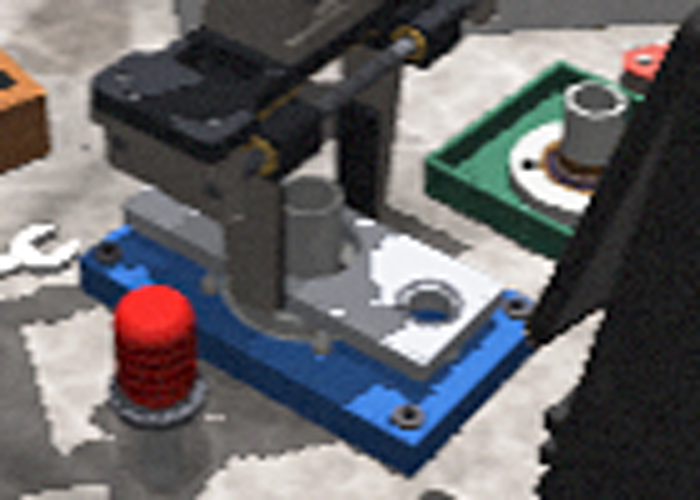

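The plate is over the dowel, with the tube up through its window (crop px 315,225). I release it and fetch the pin.

Run:
```python
from h import *
bot.set_gripper(OP(78)); st(); up(.16)
x,y=map(float,open("pinpark.txt").read().split()); a=az(BL[2],[x,y,.2]); over(x,y,a,.16); bot.set_gripper(OP(50))
if down(x,y,.0465):
    bot.set_gripper(0.0,25); st(); bot.line_to([x,y,.15],max_speed=.1); st()
    x,y,_=w(FX,(0,-.061)); a=az(FX[2],[x,y,.2]); over(x,y,a,.15)
    print(down(x,y,.0510,lim=5,fine=.042)); st()
    snap("pics/p9.png","scene",(290,160,410,260),5)
```

```text
t 57.9583 open mm 78.2 grip 0.0 F [-0.8 -0.3 -0.9] [ 0.4482 -0.0991  0.0337]
down dF [-1.3 -0.1  0.1] t 63.1167
t 63.6583 open mm 21.2 grip 25.00009685754776 F [-0.5 -0.4 -0.8] [0.4351 0.267  0.0466]
t 64.8417 open mm 21.5 grip 24.999902844429016 F [0.1 0.1 0.4] [0.4344 0.2668 0.1492]
down dF [-0.7  0.4 -0.6] t 70.7833
True
t 70.7833 open mm 21.4 grip 24.9998340010643 F [-0.3 -0.7 -0.9] [ 0.4548 -0.1595  0.0508]
```

View pics/p9.png

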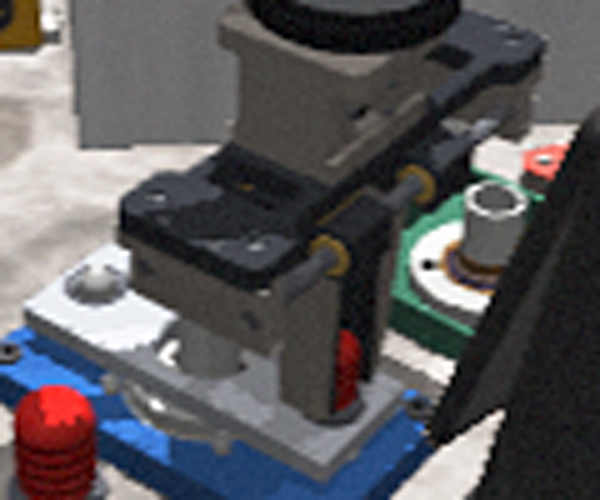

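Run:
```python
from h import *
bot.set_gripper(OP(50)); st(); up(.22); bot.goto([.40,.15,.30],rv(az(FX[2],[.4,.15,.3]))); bot.hold(.5); st()
snap("pics/p10.png","scene",(205,150,415,280),3.8)
```

```text
t 71.425 open mm 50.0 grip 0.0 F [ 0.1 -0.3  0.3] [ 0.455  -0.1596  0.051 ]
t 74.15 open mm 49.8 grip 0.0 F [-0.1  1.  -0.1] [0.4001 0.1498 0.3   ]
```

View pics/p10.png

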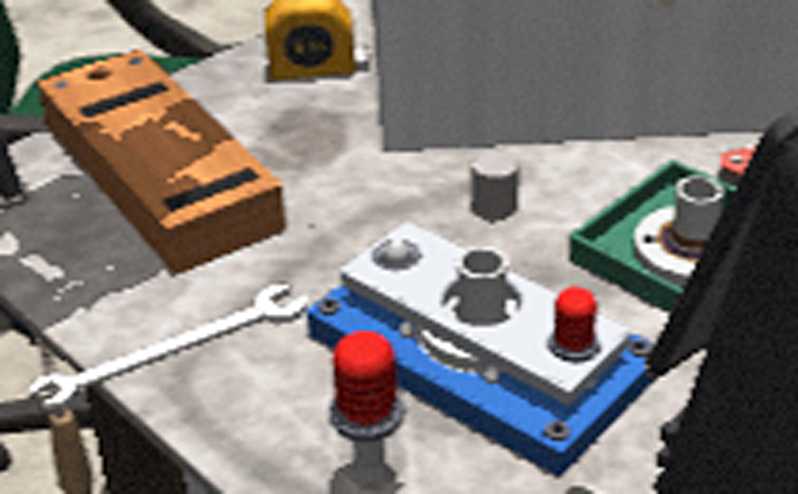

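The picture matches the starting one: plate flat over the dowel, pin collar home on it (crop px 575,345), tacked flange inside, welded flange in the tray, bystanders unmoved. I hand it in.

```bash
python3 -c "
from workcell import bot
print(bot.job_done())"
```

```text
the job is handed in; nothing more can be done
None
```

The part is changed, the fixture is closed with the pin home, and the job was handed in at about 74 s of the 112 s allowed; the last picture showed everything in place, but no verdict came back.

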